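Hold the reading magnifier over the triangular stamp

ROBOT

A 7-joint arm with a two-finger parallel gripper is mounted at the origin on the work surface. World frame = base frame: x ahead of the robot, y to its left, z up, the work surface at z = 0. Lengths are in mm, angles in rad, forces in N, time in s.
With the tool pointing down it reaches from about 350 to 900 mm from the base axis. Payload 7.2 kg.
Tool frame: the origin (TCP) lies at the very end of the fingers, on their centre line; the grasp point (between the pads) lies 19 mm behind it; z points along the fingers, y is the line along which they close (so a half turn about z gives the same grasp; the last joint's range is limited). The gripper opens to 88 mm and grips with 3 to 60 N. Pads are 20 mm wide; open, the fingers measure 115 mm over their backs; the gripper's body (75 mm by 178 mm) begins 61 mm behind the grasp point.
Start: joints at [1.052, 0.411, -0.013, 1.596, 0.006, 1.134, -0.082], TCP at [272.293, -562.571, 222.653] pointing down, gripper open.
Joint ranges: [-2.95, 2.95], [-0.29, 1.99], [-1.47, 1.44], [0.14, 2.54], [-1.03, 4.17], [0.13, 1.85], [-2.86, 2.86]. Speed limits (rad/s): [2.39, 2.39, 3.01, 3.01, 3.14, 3.14, 3.14].

INTERFACE

Orientations are given as a unit quaternion [w, x, y, z].
In Python, from plant import readout, cams, bot gives the robot as it stands. The module is installed in compiled form; this text tells all that it offers.
- The arm moves only by the shell command python3 -m pendant 'ROWS' [FORCE]. ROWS is JSON, a list of rows, each a list of 7 numbers: the turn, a rotation vector about the world's x, y, z in degrees, then the shift along the world's x, y, z in cm, then the closure, from -1 (fully open) to 1 (shut). A call has exactly 5 rows; each row is the pose to reach, as a shift and turn from the pose commanded when the call began; what a row does not reach only later rows make up. A row lasts 1/12 s, in which the tool goes at most 41.7 mm and 7.16 degrees, less where a joint would pass 70% of its speed; a pose out of reach is approached as far as the arm can. A call with a gripper value outside its range is refused whole. The fingers move at their own pace and stop on an object; FORCE is the grip in N (left out, the last holds). Time passes only in rows, so rows that repeat a pose let the fingers close, or fill a call up. It gives the time, the measured TCP pose, the force, the opening and the grip force at its end, in the units of the state.
- readout.observe(): the state, without advancing time (a new reading comes with each control period).
- cams.camera(name): name is "scene" or "top" or "wrist"; returns the picture (384x512x3 uint8, red, green, blue); there is no depth.
- cams.camera_params(name): a dict with "fx", "fy", "cx", "cy" (pixels), "distortion" ([k1, k2, p1, p2, k3] as OpenCV has them; the pictures are not rectified), "pose" (4x4, takes a point from camera to world coordinates). Camera axes: x right, y up, looking along -z (the intrinsics and any distortion apply to the point x, -y, -z); pixel columns grow to the right and rows downward; lengths in mm; the calibration is good to about 2 mm. A picture is of the moment at which its call begins: read the wrist's pose just before it. camera_params takes no time and is no camera call; for the wrist camera it gives the pose at the moment of the call.
- bot.job_done(): hands the job in; it is judged then, once.
The state is a dict: "t": time; "q": joint angles; "joint_vel": joint speeds; "effort": joint torques, N m; "position": TCP position; "orientation": TCP orientation; "ft_force": force on the tool from outside, world axes, zero at the start; "wrist_torque": the same for the moment, N m; "finger_gap": opening from 0.0 (shut) to 1.0 (fully open); "grip_force": force on a finger pad.
Only numpy, scipy, OpenCV 4.12 (cv2) and the standard library are available. Lean on these libraries where they do the work, as an engineer would, in place of code of your own. Each camera call takes 0.05 s, during which the arm holds its last target. There are 200 camera calls.

TASK

Push the open drawer of the desk-top unit fully home until it clicks into its catch, so that it no longer stands out over the stock card. Then pick up the rectangular reading magnifier by its handle, carry it over the things on the desk without disturbing them, and hold it still two to three centimetres above the triangular stamp for me to look through: lens level, stamp centred in it, frame square with the card, and never touching the card or the stamps. Finish while still holding it there; do not put it down.

Things in the scene. Friction and masses are not known exactly. Their poses are not given: they have to be found in the camera images.
- unit: low oak drawer unit fixed on the desk, 240 mm deep (its x), 350 mm wide (its y), 100 mm high, with a 12 mm rail along its back edge; origin: middle of the lower edge of its front face, which looks along its -x to the robot; two drawers side by side, the one on its +y side stands open, the other is shut
- drawer (a joint): opening of the open drawer in m along the unit's -x: 0 = fully home against its stop, 0.15 = fully out. Slides with about 1 N of friction; between 10 and 4 mm from home it meets a ball catch (2 to 3 N more, springs back if let go early); nearer than 3 mm the catch pulls it home and holds it
- drawer_front (a point): centre of the open drawer's flat oak front (153 mm wide, 72 mm high, 50 mm above the desk), on its outer face; moves with the drawer; in the unit's frame y = +81 mm, and x = 0 when home. A steel knob 22 mm across stands 20 mm out from it; the front is bare elsewhere. The drawer's underside is 12 mm or more above the desk
- card: black stock card, 113 mm (its x) by 158 mm (its y), 3 mm thick, fixed on the desk in front of the unit and square with it, partly below the open drawer; origin: centre of its underside; one row of three stamps along its y, 48 mm apart, between thin grey pocket lips
- stamp_tri: the triangular stamp: equal sides of 36 mm, paper with a printed middle, fixed on the card; origin: its centre, on the card's top face 3 mm above the desk; axes as the card's; its place in the row varies
- stamp_wide: a rectangular stamp wider than tall, 28 mm (x) by 40 mm (y), on the card; origin: its centre
- stamp_tall: a rectangular stamp taller than wide, 36 mm (x) by 26 mm (y), on the card; origin: its centre
- magnifier: hand magnifier lying loose and flat left or right of the card, 0.13 kg: clear lens in a black frame 70 (its x) by 102 (its y) by 9 mm, rim 7 mm; a black handle 22 wide, 14 mm thick runs along -x from x = -47 to -147 mm, joined by a 14 mm neck, pointing roughly to the robot. Origin: lens centre, at the level of the underside of frame and handle; z up
- magnifier_grip (a point): on the handle's centre line, 78 mm along the magnifier's -x from its origin, 7 mm above the underside: a good place to grip, across the 22 mm width
- cup: white ceramic cup without handle, 72 mm across, 66 mm high, standing loose to the left of the card; origin: centre of its underside; leave it alone
- pot: small white pot with a succulent, 70 mm across, about 72 mm high, standing loose to the right of the card; origin: centre of its underside; leave it alone
- case: grey spectacle case, 155 mm (its x) by 56 mm by 34 mm high, lying loose on the side of the card where the magnifier is not; origin: centre of its underside; leave it alone
Not all that is in view belongs to the job. Several things look just like the card: the one meant starts nearest to the robot's base.

How it is judged (in metres and radians):
On the way, in this order (a step that is already met when the one before it is completed fails the run):
1. the drawer is fully home, in its catch (value of joint drawer below 0.004 m), for 0.2 s.
2. the magnifier is held over the triangular stamp, clear of it (horizontal distance between magnifier and stamp_tri below 0.012 m and z of magnifier in the frame of stamp_tri between 0.01 and 0.045 m and contact force between the fingers and magnifier above 1 N), for 0.2 s.
At the end, for the whole second after the job is handed in: Drawer home within 4 mm; magnifier held still by the fingers alone, underside 12 to 42 mm above the triangular stamp, centred within 10 mm, level within 8 degrees, square with the card within 9 degrees, touching nothing else; cup, pot and case within 20 mm of their places (value of joint drawer below 0.004 m and horizontal distance between magnifier and stamp_tri below 0.01 m and z of magnifier in the frame of stamp_tri between 0.012 and 0.042 m and angle between magnifier's own z axis and vertical below 0.14 rad and angle between the y axis of magnifier and the y axis of stamp_tri, either way round below 0.16 rad and linear speed of magnifier below 0.02 m/s and angular speed of magnifier below 0.15 rad/s and contact force between the fingers and magnifier above 1 N and contact force between magnifier and card below 0.1 N and height (world z) of magnifier_grip above 0.02 m and contact force between magnifier and unit below 0.1 N and contact force between magnifier and cup below 0.1 N and contact force between magnifier and pot below 0.1 N and contact force between magnifier and case below 0.1 N and distance of each of cup, pot, case from where it was at the start of the episode below 0.02 m); the arm keeps its last pose, push and grip.
It fails at once if the magnifier touches the card with its stamps (contact force between magnifier and card above 0.5 N).
It fails at once if the cup is pushed away or tipped (distance of cup from where it was at the start of the episode above 0.03 m or angle between cup's own z axis and vertical above 0.5 rad).
It fails at once if the pot is pushed away or tipped (distance of pot from where it was at the start of the episode above 0.03 m or angle between pot's own z axis and vertical above 0.5 rad).
It fails at once if the spectacle case is pushed away (distance of case from where it was at the start of the episode above 0.03 m).
It also fails if it takes over 58 s, if anything falls off the work surface, if the arm or the gripper's body presses on something with over 40 N, if the wrist force passes 120 N, or if a joint passes its speed limit or range.

## Working session

There is one attempt and no reset: what is moved stays moved. The work goes in short steps, Python scripts to look and compute and a shell command to move; the robot and the scene stay as the last step left them, time stands still between calls to the robot, and variables do not carry over. Pictures are saved under pics/ and viewed, at most 10 in all, crops included, and the job is handed in when it is done.

```bash
mkdir -p pics; cat > h.py <<'E'
import numpy as np, cv2
from plant import readout, cams, bot
def params(n):
    p=cams.camera_params(n); K=np.array([[p["fx"],0,p["cx"]],[0,p["fy"],p["cy"]],[0,0,1]]); return K,np.array(p["distortion"],float),np.array(p["pose"])
def ray(P,px,z):
    K,D,T=P
    u=cv2.undistortPoints(np.array(px,float).reshape(-1,1,2),K,D).reshape(-1,2)
    d=np.c_[u[:,0],-u[:,1],-np.ones(len(u))]@T[:3,:3].T
    o=T[:3,3]; s=(np.array(z)-o[2])/d[:,2]
    return o+d*s[:,None]
def proj(P,X):
    K,D,T=P
    c=(np.array(X,float).reshape(-1,3)-T[:3,3])@T[:3,:3]
    return cv2.projectPoints(c*[1,-1,-1],np.zeros(3),np.zeros(3),K,D)[0].reshape(-1,2)
E
python3 - <<'E'
from h import *
s=readout.observe(); print(s)
a=[cams.camera(n)[:,:,::-1] for n in("top","scene")]
for n,i in zip(("top","scene"),a):
    cv2.imwrite(f"pics/{n}0.png",cv2.resize(i,(800,600),interpolation=cv2.INTER_CUBIC)); cv2.imwrite(f"{n}raw.png",i)
    print(n,params(n)[2].round(2).tolist(),params(n)[0].tolist())
E
```

```text
{'t': 0.0, 'q': array([ 1.05180813,  0.41188324, -0.01270318,  1.59701247,  0.00560323,
        1.13429581, -0.08218526]), 'joint_vel': array([-0.00022548, -0.00016862, -0.00155656,  0.0011153 , -0.0012782 ,
        0.00044989, -0.00069294]), 'effort': array([ 4.27467294e-04, -5.87941182e+01,  6.42230585e-01, -2.91072589e+01,
       -5.35485498e-02,  1.82750338e-02,  1.65677825e-04]), 'position': array([ 272.04082646, -562.14487686,  221.83243289]), 'orientation': array([-7.46623669e-04,  9.74702179e-01,  2.23506266e-01, -2.31264431e-04]), 'ft_force': array([ 0.06959282,  0.09188953, -0.23104623]), 'wrist_torque': array([ 0.06884746, -0.00257882,  0.05304962]), 'grip_force': 0.0, 'finger_gap': 1.0008662697103539}
top [[-0.02, 0.99, -0.12, 496.84], [-1.0, -0.02, 0.01, 0.58], [0.01, 0.12, 0.99, 1011.73], [0.0, 0.0, 0.0, 1.0]] [[382.56426424806926, 0.0, 258.54753254829194], [0.0, 382.56426424806926, 190.29125047190288], [0.0, 0.0, 1.0]]
scene [[0.6, -0.65, 0.47, 1162.21], [0.8, 0.48, -0.37, -448.28], [0.02, 0.59, 0.81, 1023.15], [0.0, 0.0, 0.0, 1.0]] [[425.30934673531533, 0.0, 255.71178774499742], [0.0, 425.30934673531533, 192.4051328388925], [0.0, 0.0, 1.0]]
```

View pics/top0.png

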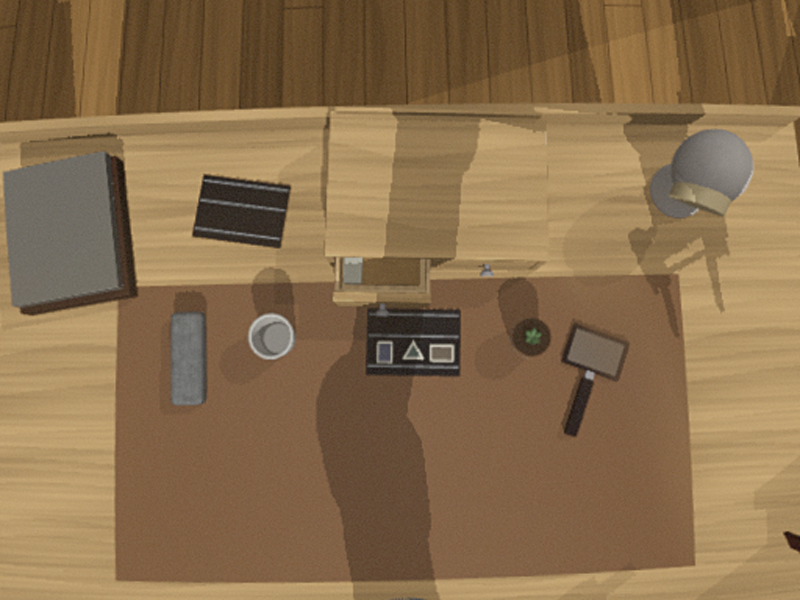

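View pics/scene0.png

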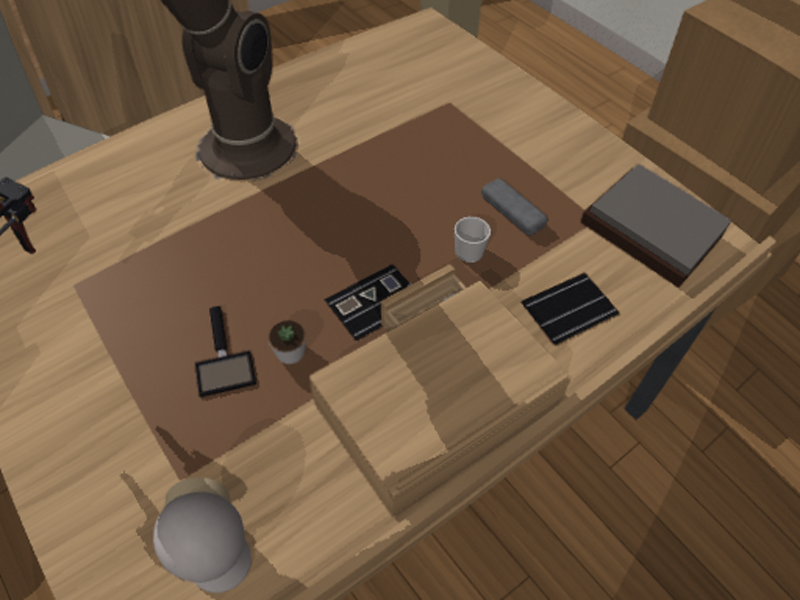

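The top view shows two black cards. One is at (413,342), with three stamps, partly below the open drawer. The other is at (242,210), without stamps and farther from the robot. The first fits: it is nearest the base and in front of the unit. The triangle is the middle stamp, at about (413,352). The magnifier is on the right, with its lens at (595,352) and its handle running to (572,432). The pot is at (532,337), the cup at (271,336), the case at (188,358) and the drawer front edge at about y=298.

```bash
python3 - <<'E'
from h import *
i=cv2.imread("topraw.png")
c=cv2.resize(i[155:285,205:415],None,fx=3.8,fy=3.8,interpolation=cv2.INTER_CUBIC); cv2.imwrite("pics/crop1.png",c); print(c.shape)
P=params("top")
def m(n,px,z): print(n,ray(P,np.array(px)/1.5625,z).round(0)[:,:2].tolist())
m("card front corners, stamp",[(366,375),(460,375),(413,352)],3)
m("cup pot top",[(271,336)],66);m("pot",[(532,337)],60);m("case",[(188,313),(188,403)],30)
m("unit top front corners",[(325,256),(547,262)],100)
m("drawer front top",[(334,301),(430,302)],86)
E
```

```text
(494, 798, 3)
card front corners, stamp [[490.0, 58.0], [486.0, -99.0], [526.0, -21.0]]
cup pot top [[555.0, 205.0]]
pot [[544.0, -211.0]]
case [[598.0, 352.0], [449.0, 351.0]]
unit top front corners [[675.0, 113.0], [658.0, -232.0]]
drawer front top [[606.0, 102.0], [601.0, -48.0]]
```

View pics/crop1.png

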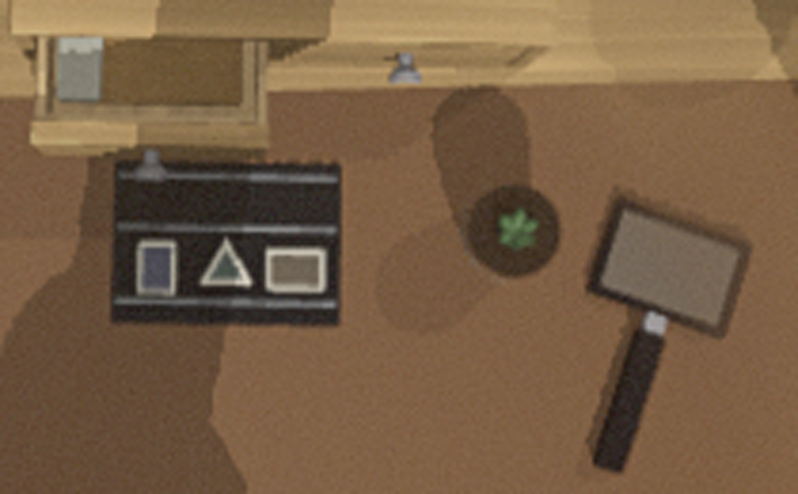

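The crop confirms the card at crop (226,243). The triangular stamp is in the middle at (226,269), with the tall one to its left and the wide one to its right. The magnifier frame corners are (622,198), (748,242), (718,337) and (589,291), and its handle ends at (608,466). The drawer knob is at (150,163).

```bash
python3 - <<'E'
from h import *
P=params("top"); f=lambda px,z: ray(P,np.array(px)/3.8+[205,155],z)[:,:2]
t=f([(226,240),(202,284),(250,285)],3);print("tri",t.mean(0))
c=f([(112,323),(340,323),(341,164),(115,163)],3);print("card",c.mean(0),np.degrees(np.arctan2(*(c[0]-c[1]))),np.degrees(np.arctan2(*(c[3]-c[2]))))
m=f([(622,198),(748,242),(718,337),(589,291)],9);o=m.mean(0);he=f([(608,466)],10)[0]
d=o-he;a=np.arctan2(d[1],d[0]);print("mag",o,he,np.hypot(*d),np.degrees(a),"edges",np.degrees(np.arctan2(*(m[0]-m[1]))))
print("grip",he+69*d/np.hypot(*d), o-78*d/np.hypot(*d))
print("knob",f([(150,158)],50),"front top outer",f([(31,150),(267,155)],86))
s=readout.observe();R=cv2.Rodrigues(np.zeros(3))[0]
from scipy.spatial.transform import Rotation as Q
q=s["orientation"];y=Q.from_quat([*q[1:],q[0]]).as_matrix()[:,1];print("closing dir",np.degrees(np.arctan2(y[1],y[0])))
E
```

```text
tri [524.46703107 -21.74562148]
card [542.94571823 -22.97884801] 1.3844542367673418 1.582698204764197
mag [ 517.97829828 -330.53942844] [ 383.03254432 -279.99731337] 144.10018011812346 -20.53276092830589 edges 20.600113396894454
grip [ 447.649098   -304.19857347] [ 444.93349847 -303.18148224]
knob [[598.36541075  27.94901586]] front top outer [[601.46270011 103.11715853]
 [594.7660523  -48.03381625]]
closing dir -64.16841702925872
```

```bash

python3 -m pendant '[[0,0,-5.5,1.4,2.9,0,-1],[0,0,-11,2.8,5.9,0,-1],[0,0,-16.5,4.2,8.8,0,-1],[0,0,-22,5.6,11.8,0,-1],[0,0,-27.5,7,14.7,0,-1]]'
python3 -m pendant '[[0,0,0,1.4,2.9,0,-1],[0,0,0,2.8,5.9,0,-1],[0,0,0,4.2,8.8,0,-1],[0,0,0,5.6,11.8,0,-1],[0,0,0,7,14.7,0,-1]]'
python3 -m pendant '[[0,0,0,1.4,2.9,0,-1],[0,0,0,2.8,5.9,0,-1],[0,0,0,4.2,8.8,0,-1],[0,0,0,5.6,11.8,0,-1],[0,0,0,7,14.7,0,-1]]'
python3 -m pendant '[[0,0,0,1.4,2.9,0,-1],[0,0,0,2.8,5.9,0,-1],[0,0,0,4.2,8.8,0,-1],[0,0,0,5.6,11.8,0,-1],[0,0,0,6.8,14.7,0,-1]]'
python3 - <<'E'
from h import *
s=readout.observe();i=cams.camera("top")[:,:,::-1];cv2.imwrite("raw2.png",i)
w=cams.camera("wrist")[:,:,::-1]
cv2.imwrite("pics/w2.png",cv2.resize(w,(768,576)))
from scipy.spatial.transform import Rotation as Q
q=s["orientation"];y=Q.from_quat([*q[1:],q[0]]).as_matrix()[:,1];print("closing dir",np.degrees(np.arctan2(y[1],y[0])),s["position"],s["t"],s["ft_force"])
E
```

```text
t: 0.52
position: [342.5, -413.8, 222.2]
orientation: [-0.0, 1.0, -0.017, -0.0]
ft_force: [0.6, -0.4, 0.4]
finger_gap: 0.998
grip_force: 0.0
t: 0.93
position: [412.4, -266.8, 222.5]
orientation: [-0.0, 1.0, -0.015, -0.0]
ft_force: [1.1, 0.2, -0.6]
finger_gap: 0.999
grip_force: 0.0
t: 1.35
position: [482.5, -119.9, 222.5]
orientation: [-0.0, 1.0, -0.015, -0.0]
ft_force: [0.4, -0.3, -0.5]
finger_gap: 1.0
grip_force: 0.0
t: 1.77
position: [550.7, 27.0, 222.4]
orientation: [-0.0, 1.0, -0.015, -0.0]
ft_force: [-0.0, 0.0, 0.1]
finger_gap: 1.001
grip_force: 0.0
closing dir -91.672018238896 [550.69066322  27.04658559 222.35802418] 1.7667 [-0.04259249  0.04176595  0.13002613]
```

View pics/w2.png

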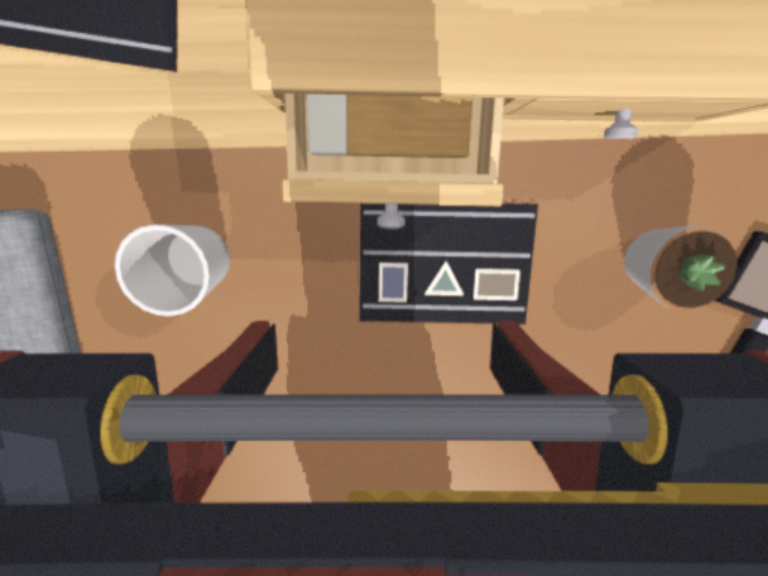

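The wrist view shows the open fingers straddling the drawer knob at (390,215). The triangle is at (445,286), and cup and pot are well clear on either side. Next I descend and push.

```bash
python3 - <<'E'
from h import *
P=params("wrist")
print("tri",ray(P,np.array([(446,262),(427,298),(463,298)])/1.5,3).mean(0))
print("drawer front top",ray(P,np.array([(283,182),(503,185)])/1.5,86), "unit front top",ray(P,np.array([(252,92),(500,98)])/1.5,100))
E
python3 -m pendant '[[0,0,0,0,0,-3.4,-1],[0,0,0,0,0,-6.8,-1],[0,0,0,0,0,-10.2,-1],[0,0,0,0,0,-13.6,-1],[0,0,0,0,0,-17,-1]]'
python3 -m pendant '[[0,0,0,0.6,0,0,-1],[0,0,0,1.2,0,0,-1],[0,0,0,1.8,0,0,-1],[0,0,0,2.4,0,0,-1],[0,0,0,3,0,0,-1]]'
python3 -m pendant '[[0,0,0,0.6,0,0,-1],[0,0,0,1.2,0,0,-1],[0,0,0,1.8,0,0,-1],[0,0,0,2.4,0,0,-1],[0,0,0,3,0,0,-1]]'
```

```text
tri [520.79236988 -25.93224335   3.        ]
drawer front top [[617.78894165  98.470172    86.        ]
 [612.36063201 -52.72607296  86.        ]] unit front top [[672.29184071 110.00231237 100.        ]
 [665.30029748 -44.48793672 100.        ]]
t: 2.28
position: [549.8, 24.4, 51.1]
orientation: [0.0, 1.0, -0.015, -0.0]
ft_force: [1.0, -0.4, 1.1]
finger_gap: 0.999
grip_force: 0.0
t: 2.7
position: [582.6, 25.4, 54.9]
orientation: [-0.0, 1.0, -0.015, 0.002]
ft_force: [0.7, -0.3, -0.2]
finger_gap: 1.001
grip_force: 0.0
t: 3.12
position: [610.7, 25.3, 52.7]
orientation: [0.0, 1.0, -0.015, -0.0]
ft_force: [-0.9, -0.7, 0.6]
finger_gap: 0.998
grip_force: 0.6
```

```bash

python3 -m pendant '[[0,0,0,0.6,0,0,-1],[0,0,0,1.2,0,0,-1],[0,0,0,1.8,0,0,-1],[0,0,0,2.4,0,0,-1],[0,0,0,3,0,0,-1]]'
python3 -m pendant '[[0,0,0,0.2,0,0,-1],[0,0,0,0.4,0,0,-1],[0,0,0,0.6,0,0,-1],[0,0,0,0.8,0,0,-1],[0,0,0,1,0,0,-1]]'
python3 -m pendant '[[0,0,0,0.1,0,0,-1],[0,0,0,0.2,0,0,-1],[0,0,0,0.3,0,0,-1],[0,0,0,0.4,0,0,-1],[0,0,0,0.5,0,0,-1]]'
```

```text
t: 3.53
position: [640.7, 25.3, 52.5]
orientation: [0.0, 1.0, -0.015, -0.0]
ft_force: [-0.6, -1.0, 0.3]
finger_gap: 1.001
grip_force: 0.6
t: 3.95
position: [650.3, 25.5, 52.6]
orientation: [0.0, 1.0, -0.015, -0.0]
ft_force: [-1.1, -0.5, -0.4]
finger_gap: 1.002
grip_force: 0.6
t: 4.37
position: [654.0, 25.3, 52.6]
orientation: [0.0, 1.0, -0.015, -0.001]
ft_force: [-5.0, -1.6, 2.1]
finger_gap: 0.999
grip_force: 2.5
```

```bash

python3 -m pendant '[[0,0,0,0.1,0,0,-1],[0,0,0,0.2,0,0,-1],[0,0,0,0.3,0,0,-1],[0,0,0,0.4,0,0,-1],[0,0,0,0.5,0,0,-1]]'
python3 -m pendant '[[0,0,0,0.1,0,0,-1],[0,0,0,0.2,0,0,-1],[0,0,0,0.3,0,0,-1],[0,0,0,0.4,0,0,-1],[0,0,0,0.5,0,0,-1]]'
```

```text
t: 4.78
position: [659.9, 25.5, 52.7]
orientation: [0.0, 1.0, -0.015, -0.001]
ft_force: [-8.2, -0.7, 6.0]
finger_gap: 0.998
grip_force: 4.0
t: 5.2
position: [659.7, 25.5, 52.6]
orientation: [0.001, 1.0, -0.015, -0.006]
ft_force: [-27.3, 0.5, 20.3]
finger_gap: 1.002
grip_force: 13.8
```

Position stopped at 659.7 while the force rose to 27 N, so the drawer is against its stop. I retreat, go over to the magnifier, and check on the way.

```bash

python3 -m pendant '[[0,0,0,-2,0,0,-1],[0,0,0,-5,0,0,-1],[0,0,0,-8,0,0,-1],[0,0,0,-10,0,2,-1],[0,0,0,-12,0,5,-1]]'
python3 -m pendant '[[0,0,-4,-1,-2,3,-1],[0,0,-8,-2,-5,6,-1],[0,0,-12,-3.5,-8,9,-1],[0,0,-16,-5,-11,11,-1],[0,0,-18.8,-6.5,-14,12,-1]]'
python3 -m pendant '[[0,0,0,-0.6,-3.5,0,-1],[0,0,0,-1.2,-7,0,-1],[0,0,0,-1.8,-10.5,0,-1],[0,0,0,-2.4,-14,0,-1],[0,0,0,-3,-17.5,0,-1]]'
python3 - <<'E'
from h import *
s=readout.observe();P=params("wrist");print(s["position"])
w=cams.camera("wrist")[:,:,::-1];i=cams.camera("top")[:,:,::-1]
import pickle;pickle.dump(P,open("Pw3.pkl","wb"))
cv2.imwrite("raw3.png",i)
j=cv2.resize(i[155:285,205:415],None,fx=2,fy=2,interpolation=cv2.INTER_CUBIC)
w2=cv2.resize(w,(768,576)); o=np.zeros((576+0,768,3),np.uint8); o[:]=w2; o[316:,348:]=j
cv2.imwrite("pics/w3.png",o); cv2.imwrite("w3raw.png",w)
E
```

```text
t: 5.62
position: [542.8, 25.7, 101.0]
orientation: [-0.0, 1.0, -0.014, -0.002]
ft_force: [0.3, -0.5, 1.0]
finger_gap: 0.999
grip_force: 0.0
t: 6.03
position: [481.8, -115.4, 226.3]
orientation: [-0.0, 0.984, -0.179, 0.003]
ft_force: [0.1, -1.5, -0.2]
finger_gap: 1.003
grip_force: 0.0
t: 6.45
position: [450.8, -291.3, 223.5]
orientation: [0.0, 0.984, -0.177, 0.001]
ft_force: [1.5, 0.5, -0.4]
finger_gap: 1.0
grip_force: 0.0
[ 450.83070629 -291.34782573  223.4831546 ]
```

View pics/w3.png

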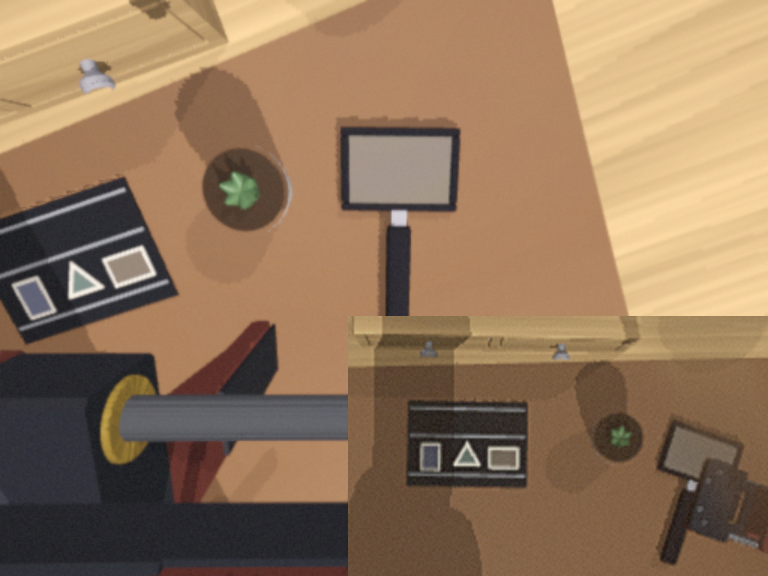

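The drawer is shut: its front is flush in the inset. In the wrist view the magnifier corners are (341,127), (460,129), (457,212) and (341,210), with the handle at x 387 to 409 at its top. The triangle is at about (81,283).

```bash
python3 - <<'E'
from h import *
import pickle;P=pickle.load(open("Pw3.pkl","rb"))
m=ray(P,np.array([(341,127),(460,129),(457,212),(341,210)])/1.5,9)[:,:2];o=m.mean(0)
e=m[0]-m[1];e2=m[3]-m[2];print(o,np.degrees(np.arctan2(*e)),np.degrees(np.arctan2(*e2)),np.hypot(*e))
n=ray(P,np.array([(398,228)])/1.5,14)[0,:2];n2=ray(P,np.array([(397.5,312)])/1.5,14)[0,:2];print(n,n2,np.degrees(np.arctan2(*(n-n2)[::-1])))
for a in(-20.5,-22): print(o-78*np.array([np.cos(np.radians(a)),np.sin(np.radians(a))]))
print("tri",ray(P,np.array([(70,262),(72,299),(102,290)])/1.5,3).mean(0))
s=readout.observe()
from scipy.spatial.transform import Rotation as Q
q=s["orientation"];y=Q.from_quat([*q[1:],q[0]]).as_matrix()[:,1];print("closing dir",np.degrees(np.arctan2(y[1],y[0])),s["position"],s["t"])
E
```

```text
[ 516.52487953 -332.0302463 ] 21.383705151177956 21.433559099309264 100.25389968488409
[ 471.22001396 -313.7966402 ] [ 398.80213733 -286.98874525] -20.31371528779963
[ 443.46444877 -304.71407056]
[ 444.20453887 -302.81093201]
tri [523.8846082  -20.47955425   3.        ]
closing dir -110.8988999018191 [ 448.95468344 -295.97779001  223.07625813] 6.55
```

```bash

python3 -m pendant '[[0,0,0,-0.2,-0.4,-3,-1],[0,0,0,-0.4,-0.8,-6.5,-1],[0,0,0,-0.4,-0.8,-10,-1],[0,0,0,-0.4,-0.8,-13,-1],[0,0,0,-0.4,-0.8,-16,-1]]'
python3 -m pendant '[[0,0,0,0,0,0,-1],[0,0,0,0,0,0,-1],[0,0,0,0,0,0,-1],[0,0,0,0,0,0,-1],[0,0,0,0,0,0,-1]]'
```

```text
t: 6.97
position: [447.3, -297.0, 61.6]
orientation: [0.0, 0.984, -0.177, 0.001]
ft_force: [0.6, -0.4, -0.0]
finger_gap: 0.999
grip_force: 0.0
t: 7.38
position: [447.6, -298.2, 64.7]
orientation: [0.001, 0.984, -0.178, 0.002]
ft_force: [-0.3, -0.6, -1.1]
finger_gap: 0.999
grip_force: 0.0
```

```bash

python3 -m pendant '[[0,0,0,-0.3,-0.6,-1.5,-1],[0,0,0,-0.3,-0.6,-3,-1],[0,0,0,-0.3,-0.6,-4.5,-1],[0,0,0,-0.3,-0.6,-5.6,-1],[0,0,0,-0.3,-0.6,-6.1,-1]]'
python3 -m pendant '[[0,0,0,0,0,0,-1],[0,0,0,0,0,0,-1],[0,0,0,0,0,0,-1],[0,0,0,0,0,0,-1],[0,0,0,0,0,0,-1]]'
```

```text
t: 7.8
position: [443.3, -303.5, 1.2]
orientation: [-0.0, 0.984, -0.178, -0.0]
ft_force: [0.1, 0.5, 0.3]
finger_gap: 1.0
grip_force: 0.0
t: 8.22
position: [443.7, -303.8, 2.3]
orientation: [0.0, 0.984, -0.178, 0.001]
ft_force: [0.2, -0.4, -0.5]
finger_gap: 1.0
grip_force: 0.0
```

Good position. Closing the fingers now.

```bash

python3 -m pendant '[[0,0,0,0,0,0,0],[0,0,0,0,0,0,0.5],[0,0,0,0,0,0,1],[0,0,0,0,0,0,1],[0,0,0,0,0,0,1]]' 45
python3 -m pendant '[[0,0,0,0,0,0,1],[0,0,0,0,0,0,1],[0,0,0,0,0,0,1],[0,0,0,0,0,0,1],[0,0,0,0,0,0,1]]'
python3 -m pendant '[[0,0,0,0,0,0.5,1],[0,0,0,0,0,1,1],[0,0,0,0,0,2,1],[0,0,0,0,0,3,1],[0,0,0,0,0,4,1]]'
```

```text
t: 8.63
position: [443.3, -303.6, 1.6]
orientation: [-0.0, 0.984, -0.178, -0.0]
ft_force: [0.0, 0.1, 0.1]
finger_gap: 0.66
grip_force: 0.0
t: 9.05
position: [443.3, -303.6, 1.6]
orientation: [-0.0, 0.984, -0.178, -0.0]
ft_force: [-0.8, 0.4, 0.0]
finger_gap: 0.283
grip_force: 0.0
t: 9.47
position: [443.4, -303.7, 43.0]
orientation: [0.0, 0.984, -0.178, 0.0]
ft_force: [0.2, 0.2, -1.6]
finger_gap: 0.245
grip_force: 45.0
```

```bash

python3 -m pendant '[[0,0,0,0,0,2.5,1],[0,0,0,0,0,5,1],[0,0,0,0,0,7.5,1],[0,0,0,0,0,10,1],[0,0,0,0,0,11,1]]'
python3 -m pendant '[[0,0,4,0,2.8,0,1],[0,0,8,0,5.6,0,1],[0,0,12,0,8.4,0,1],[0,0,16,0,11.2,0,1],[0,0,19.4,0,14.2,0,1]]'
python3 -m pendant '[[0,0,0,0,2.8,0,1],[0,0,0,0,5.6,0,1],[0,0,0,0,8.4,0,1],[0,0,0,0,11.2,0,1],[0,0,0,0.1,14.2,0,1]]'
python3 -m pendant '[[0,0,0,0,0,-2,1],[0,0,0,0,0,-4,1],[0,0,0,0,0,-6,1],[0,0,0,0,0,-7,1],[0,0,0,0,0,-7,1]]'
python3 - <<'E'
from h import *
import pickle
s=readout.observe();P=params("wrist");print(s["position"],s["orientation"],s["ft_force"])
w=cams.camera("wrist")[:,:,::-1];i=cams.camera("top")[:,:,::-1]
pickle.dump(P,open("Pw4.pkl","wb"));cv2.imwrite("w4raw.png",w);cv2.imwrite("t4raw.png",i)
cv2.imwrite("pics/w4.png",cv2.resize(w,(768,576)))
c=cv2.resize(i[170:290,200:340],None,fx=5,fy=5,interpolation=cv2.INTER_CUBIC);cv2.imwrite("pics/t4.png",c)
E
```

```text
t: 9.88
position: [444.7, -304.5, 156.1]
orientation: [0.001, 0.984, -0.178, 0.003]
ft_force: [0.5, -0.0, -1.6]
finger_gap: 0.247
grip_force: 45.0
t: 10.3
position: [442.8, -160.6, 151.8]
orientation: [0.0, 1.0, -0.008, 0.0]
ft_force: [0.6, 0.5, -1.4]
finger_gap: 0.247
grip_force: 45.0
t: 10.72
position: [443.7, -18.7, 151.8]
orientation: [0.0, 1.0, -0.01, 0.0]
ft_force: [-0.9, -0.1, -2.2]
finger_gap: 0.248
grip_force: 45.0
t: 11.13
position: [442.7, -19.6, 79.9]
orientation: [0.0, 1.0, -0.009, -0.002]
ft_force: [-0.7, 1.0, -1.2]
finger_gap: 0.245
grip_force: 45.0
[442.68413989 -19.60463622  79.93970121] [ 1.13820896e-05  9.99955560e-01 -9.23626300e-03 -1.88931158e-03] [-0.73534183  1.04841223 -1.20115026]
```

View pics/w4.png

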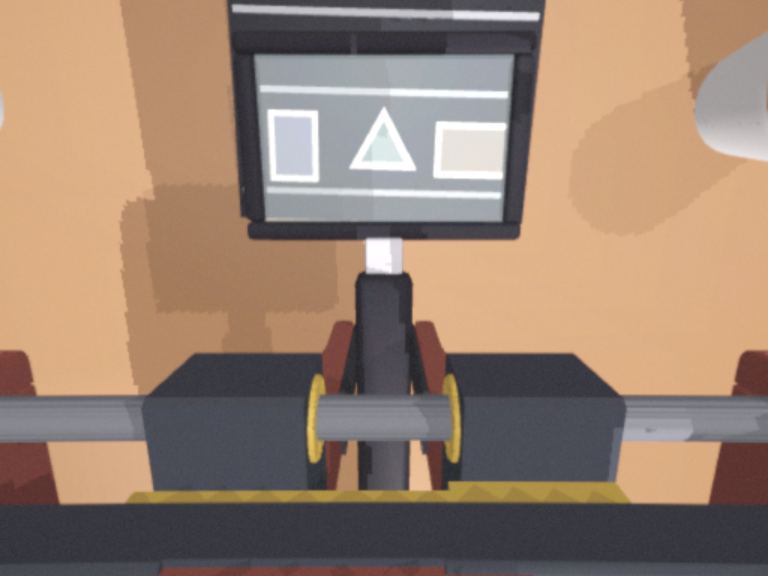

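View pics/t4.png

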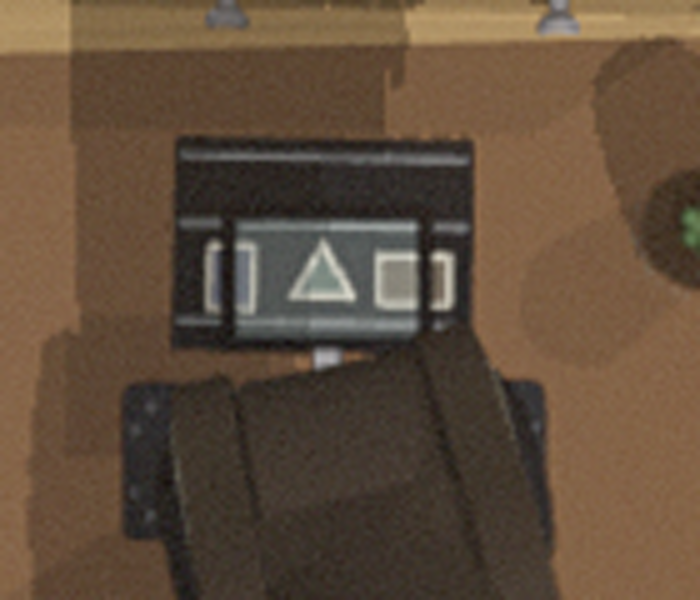

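The wrist view shows the frame's inner opening from (255,54) to (514,53) at the top and (263,222) to (503,222) below. The triangle is centred in it laterally at (384,145). The top view shows the same, and the drawer is shut. I'll fit the magnifier pose to check pitch and centring.

```bash
python3 - <<'E'
from h import *
import pickle
from scipy.spatial.transform import Rotation as Q
P=pickle.load(open("Pw4.pkl","rb"));K,D,T=P;print("cam",T[:3,3],T[:3,2])
F=np.diag([1,-1,-1.])
inner=np.array([(255,54),(514,53),(503,222),(263,222)])/1.5
outer=np.array([(233,32),(537,32),(520,239),(248,239)])/1.5
for n,px,hx,hy in(("in",inner,28,44),("out",outer,35,51)):
  for z in(9,0):
    X=np.array([(hx,hy,z),(hx,-hy,z),(-hx,-hy,z),(-hx,hy,z)],float)
    ok,r,t=cv2.solvePnP(X,px,K,D)
    R=T[:3,:3]@F@cv2.Rodrigues(r)[0];o=T[:3,:3]@F@t.ravel()+T[:3,3]
    e=np.linalg.norm(cv2.projectPoints(X,r,t,K,D)[0].reshape(-1,2)-px,axis=1).max()
    print(n,z,"o",o.round(1),"zaxis deg",np.degrees(R[:2,2]).round(1),"yaw",np.degrees(np.arctan2(R[1,0],R[0,0])).round(1),"err",e.round(2))
t=ray(P,np.array([(384,107),(350,170),(415,170)])/1.5,3);print("tri",t.mean(0))
Pt=params("top");print("tri top",ray(Pt,np.array([(322,240),(289,301),(355,301)])/5+[200,170],3).mean(0))
print("card edges top",ray(Pt,np.array([(178,140),(472,142)])/5+[200,170],3))
print(readout.observe()["position"])
E
```

```text
cam [508.35798199 -22.01764859 242.11153786] [ 0.24425582 -0.0052795   0.96969646]
in 9 o [521.3 -22.3  76.2] zaxis deg [2.7 1.2] yaw -1.3 err 0.73
in 0 o [521.7 -22.1  85.2] zaxis deg [2.7 1.2] yaw -1.3 err 0.73
out 9 o [521.6 -22.6  74.4] zaxis deg [1.3 0.2] yaw -1.2 err 0.61
out 0 o [521.8 -22.6  83.4] zaxis deg [1.3 0.2] yaw -1.2 err 0.61
tri [524.52913606 -22.03676795   3.        ]
tri top [524.03152243 -21.54137202   3.        ]
card edges top [[ 600.08128668   52.87047667    3.        ]
 [ 595.40129139 -102.99666709    3.        ]]
[444.28812953 -19.63700558  81.89567076]
```

```bash

python3 -m pendant '[[0,0,0,0.1,-0.1,-1.2,1],[0,0,0,0.1,-0.1,-2.4,1],[0,0,0,0.1,-0.1,-3.6,1],[0,0,0,0.1,-0.1,-4.6,1],[0,0,0,0.1,-0.1,-5.1,1]]'
python3 -m pendant '[[0,0,0,0,0,0,1],[0,0,0,0,0,0,1],[0,0,0,0,0,0,1],[0,0,0,0,0,0,1],[0,0,0,0,0,0,1]]'
python3 -m pendant '[[0,0,0,0,0,0,1],[0,0,0,0,0,0,1],[0,0,0,0,0,0,1],[0,0,0,0,0,0,1],[0,0,0,0,0,0,1]]'
python3 - <<'E'
from h import *
import pickle
P=params("wrist");print(readout.observe()["position"]);w=cams.camera("wrist")[:,:,::-1];pickle.dump(P,open("Pw5.pkl","wb"))
cv2.imwrite("pics/w5.png",cv2.resize(w,(768,576)))
E
```

```text
t: 11.65
position: [445.6, -20.7, 30.5]
orientation: [0.0, 1.0, -0.009, 0.0]
ft_force: [-0.1, -0.7, -1.3]
finger_gap: 0.249
grip_force: 45.0
t: 12.07
position: [445.7, -20.6, 31.1]
orientation: [0.0, 1.0, -0.009, 0.0]
ft_force: [-0.3, 0.5, -1.3]
finger_gap: 0.247
grip_force: 45.0
t: 12.48
position: [445.3, -20.6, 30.7]
orientation: [0.0, 1.0, -0.009, -0.0]
ft_force: [-0.4, 0.1, -0.4]
finger_gap: 0.247
grip_force: 45.0
[445.26592161 -20.57983138  30.66247553]
```

View pics/w5.png

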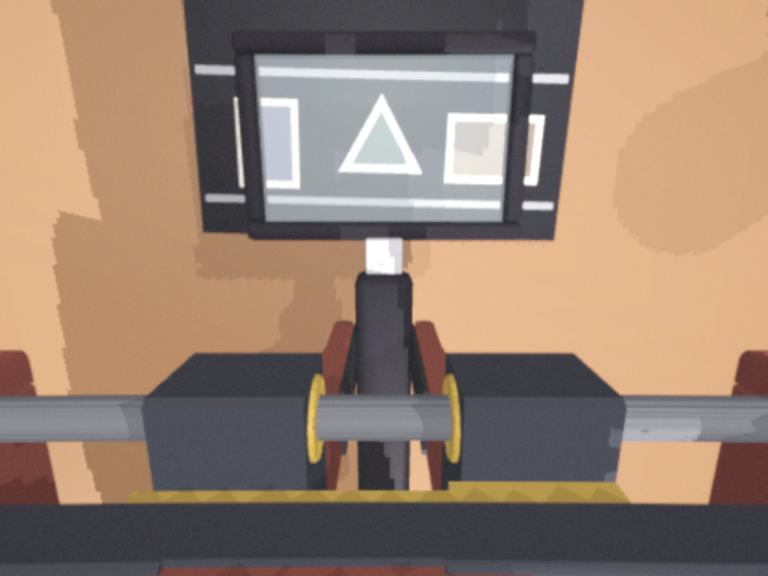

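The magnifier hasn't slipped in the fingers: the frame is at the same pixels as before. The triangle is centred in the lens at (381,147), about 25 mm below it, and the arm is still. Handing in.

```bash
python3 -c "
from plant import bot
print(bot.job_done())"
```

```text
the job is handed in; nothing more can be done
None
```

I pushed the drawer home against its stop and handed the job in with the magnifier held level, square and centred about 25 mm above the triangular stamp; the hand-in returned no verdict.

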